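# Pump the capping turntable round to the open jar

## Robot

A 7-joint arm with a two-finger parallel gripper is mounted at the origin on the work surface. World frame = base frame: x ahead of the robot, y to its left, z up, the work surface at z = 0. Lengths are in mm, angles in rad, forces in N, time in s.
With the tool pointing down it reaches from about 400 to 850 mm from the base axis. Payload 4.4 kg.
Tool frame: the origin (TCP) lies midway between the tips of the shut fingers; the grasp point (between the pads) lies 19 mm behind it; x points along the fingers, y is the direction in which the jaws open and shut, and the axes are right-handed (so a half turn about x gives the same grasp; the last joint's range is limited). The gripper opens to 94 mm and grips with 3 to 60 N. Pads are 16 mm wide; open, the fingers measure 119 mm over their backs; the gripper's body (75 mm by 177 mm) begins 78 mm behind the grasp point.
Start: joints at [-1.386, 0.628, 0.038, 1.517, -0.027, 0.996, -0.02], TCP at [161.289, 629.686, 174.678] pointing down, gripper open.
Joint ranges: [-3.06, 3.06], [-0.37, 2.12], [-1.25, 1.32], [0.18, 2.47], [-1.1, 4.24], [0.23, 1.98], [-2.94, 2.94]. Speed limits (rad/s): [2.57, 2.57, 3.14, 3.14, 3.14, 3.14, 3.14].

## Interface

Orientations are given as a rotation vector (axis times angle).
In Python, from bench import arm, eyes, sign_off, finder gives the robot as it stands.
- The arm moves only by the tool jog_arm, never from a script. Its argument "deltas" is a list of rows, each a list of 2 entries, a list of its own where there are three numbers: the shift along the tool's x, y, z as a fraction of full scale, then the turn, a rotation vector about the tool's x, y, z as a fraction of full scale. A call has exactly 5 rows; each row shifts and turns the pose as measured when the row begins, along the tool's axes as they then stand; what a row does not reach is not made up. Full scale, the value 1, is 4 cm for a shift and 4 degrees for a turn. A row lasts 1/12 s, in which the tool goes at most 41.7 mm and 7.16 degrees, less where a joint would pass 70% of its speed; a pose out of reach is approached as far as the arm can. A call with a number of a shift or a turn outside -1 to 1 is refused whole. A call with a gripper value outside its range is refused whole. "jaw" is the gripper's target within -1 to 1 (fully open at 1, half-way at 0, shut at -1), set as the call begins (left out, the last holds). The fingers move at their own pace and stop on an object; "grip_force" is the grip in N (left out, the last holds). Time passes only in rows, so rows that do not move let the fingers close, or fill a call up. It gives the time, the measured TCP pose, the force and the opening at its end, in the units of the state.
- arm.get_obs(): the state, without advancing time (a new reading comes with each control period).
- eyes.grab_frame(name): name is "scene" or "top" or "wrist"; returns (picture, depth): 480x640x3 uint8, red, green, blue; 480x640 float32, mm along the optical axis (not along the pixel's ray), 0 where there is no reading.
- eyes.camera_info(name): a dict with "fovy" (degrees; the focal length in pixels is half the picture's height over the tangent of half this angle, whatever the lens; pixels are square), "cx", "cy" (the principal point, pixels), "world_from_camera" (4x4, takes a point from camera to world coordinates); the wrist camera has in their place "hand_eye" (4x4, takes a point from camera to tool coordinates, whose origin is the TCP and whose axes are the tool frame's). Camera axes: x right, y down, z forward; pixel columns grow to the right and rows downward; lengths in mm; the calibration is good to about 2 mm. The wrist camera is an equidistant fisheye: a pixel r from the principal point sees the ray r / f radians off the axis. A picture is of the moment at which its call begins: read the wrist's pose just before it. camera_info takes no time and is no camera call.
- sign_off(): hands the job in, once; it reports no verdict.
Trained networks look in the newest picture that a camera, given by its name, has taken for a name from the list of things; names that differ only in an ending like _2 or _b are one class to them, and where a whole thing is asked for, a point or a joint stands for the part that bears it (a point fixed in the world has none). Each returns a list of dicts, best first, with "confidence" (0 to 1); they miss things now and then, are a little off and sometimes report something else, mostly with a low value. They report only what shows in the picture. A call takes as long as a camera call. They do not tell look-alikes from the thing itself.
- finder.boxes_of(target, camera): "extent" ([left, top, width, height] in pixels, round what is visible of it).
- finder.spot_point(target, camera): "position" ([column, row] in pixels: a listed point, or the origin of a listed thing).
The state is a dict: "t": time; "q": joint angles; "joint_vel": joint speeds; "joint_efforts": joint torques, N m; "ee_pos": TCP position; "orientation": TCP orientation; "wrist_force": force on the tool from outside, world axes, zero at the start; "ft_torque": the same for the moment, N m; "gripper_width": finger opening in mm.
Only numpy, scipy, OpenCV 4.12 (cv2) and the standard library are available. Lean on these libraries where they do the work, as an engineer would, in place of code of your own. Each camera call takes 0.05 s, during which the arm holds its last target.

## Task

Slide the label roll out of the lever's way along the table until it lies fully on the round mat, without bumping the jar, lids or tape dispenser standing around. Then hold the handle of the turntable's ratchet lever and pump it, one tooth per full stroke, until the jar that has no lid stands right under the capping head. Push the lever back to its rest stop and let go; do not touch the jars, turn the turntable by hand or let the lever hit the roll.

Things in the scene. Friction and masses are not known exactly. Their poses are not given: they have to be found in the camera images.
- station: Fixed base of the hand-indexed capping turntable. Origin on the table on the turntable's vertical axis, z up; position and yaw vary. The white disc on it has 147 mm radius, top 70 mm above the table; jars stand with centres 112 mm from the axis. A post 215 mm from the axis carries an arm with the capping head (top about 0.26 m).
- cap_head (a point): Centre of the underside of the capping head (54 mm disc), straight above the place where a jar is capped: 112 mm from the turntable axis, 182 mm above the table, so 112 mm above the turntable's top.
- turntable (a joint): Turn of the turntable, rad: 0 at the start, grows counter-clockwise from above. One full lever stroke = one of 16 teeth = 0.3927 rad, jars included; a pawl stops it turning back (it may settle back by up to 0.06 rad). A jar gone past returns only after a whole turn. Jars start whole teeth from the capping place, the jar without a lid 2, 4 or 7 teeth clockwise of it.
- lever (a joint): Angle of the pump lever about the turntable's axis, rad: 0 at its rest stop, 0.483 at its forward stop, growing counter-clockwise from above. The first 0.09 rad from rest is idle play, then it carries the turntable. It stays where it is left (about 4 N at the handle moves it); starts at 0 to 0.08. A stroke must begin within 0.03 rad of rest and end within 0.03 rad of the forward stop.
- pump_grip (a point): Gripping point of the lever handle: on the axis of a round black upright post, 22 mm diameter, 92 mm above the table, 240 mm from the turntable's axis. The post stands free from the flat steel lever arm (top at 41 mm) to its own top at 115 mm.
- pump_arm: The lever arm with its handle post: a flat bar 24 mm wide, 33 to 41 mm above the table, running out from under the turntable. Origin on the table surface on the turntable's axis.
- plate: The turntable's white plastic disc, 147 mm radius, 60 to 70 mm above the table, turning on the ratchet. Each jar stands loosely among four steel pins, 6 mm thick and 14 mm tall. Origin on its axis on the table surface. It is turned by the lever only, never by hand.
- jar_open: The one jar without a lid: open glass jar, olives inside, 58 mm diameter, 76 mm tall, standing on the turntable; origin at the centre of its underside, z up.
- jar_1: Closed glass olive jar with a flat black lid, 58 mm diameter, 80 mm tall, standing on the turntable; origin at the centre of its underside, z up.
- jar_2: Closed glass olive jar with a flat black lid, 58 mm diameter, 80 mm tall, standing on the turntable; origin at the centre of its underside, z up.
- jar_3: Closed glass olive jar with a flat black lid, 58 mm diameter, 80 mm tall, standing on the turntable; origin at the centre of its underside, z up.
- jar_4: Closed glass olive jar with a flat black lid, 58 mm diameter, 80 mm tall, standing on the turntable; origin at the centre of its underside, z up.
- jar_5: Closed glass olive jar with a flat black lid, 58 mm diameter, 80 mm tall, standing on the turntable; origin at the centre of its underside, z up.
- roll: Roll of white labels lying flat on the table in the lever's path: a ring 120 mm outside diameter, 76 mm bore, 60 mm tall, 0.28 to 0.56 kg, bore open from above. Origin at the centre of its underside, z up. Too wide to grip across; it slides on the table.
- mat: Round thin dark rubber mat, 180 mm diameter, 1 mm thick, on the table: the parking place for the label roll (no step is felt at its edge). Origin at its centre.
- spare_jar: Closed olive jar standing on the table between the lever and the mat, 58 mm diameter, 80 mm tall: a bystander. Origin at the centre of its underside.
- lid_stack: Stack of four black jar lids, 66 mm diameter, 40 mm tall, beyond the mat as seen from the robot: a bystander. Origin at the centre of its underside.
- tape_gun: Bench tape dispenser, base 50 mm (its x) by 120 mm (its y), 88 mm tall, on the robot's side of the mat: a bystander. Origin at the centre of its underside.
There are look-alikes about, which are no part of the job. What is shaped like the jar_open but purple is not meant. Several things look just like the roll: the one meant starts nearest to the robot's base.

How it is judged (in metres and radians):
On the way, in this order (a step that is already met when the one before it is completed fails the run):
1. the label roll lies on the mat, at rest (horizontal distance between roll and mat below 0.033 m and height (world z) of roll below 0.01 m and linear speed of roll below 0.02 m/s), for 0.2 s.
2. the lever has advanced the turntable by its first tooth (value of joint turntable above 0.3127 rad), for 0.1 s.
At the end, for the whole second after the job is handed in: The jar without a lid stands upright on the turntable with its centre within 15 mm of the capping head's axis, the lever is back within 0.08 rad of its rest stop, and the label roll lies flat on the mat (centres within 33 mm), all at rest (all of step 1 and horizontal distance between jar_open and cap_head below 0.015 m and angle between jar_open's own z axis and vertical below 0.08 rad and value of joint lever below 0.08 rad and linear speed of jar_open below 0.02 m/s); the robot touches nothing.
It fails at once if the roll is lifted off the table or tipped instead of slid (height (world z) of roll above 0.02 m or angle between roll's own z axis and vertical above 0.3 rad).
It fails at once if the lever hits the roll (contact force between pump_arm and roll above 1 N).
It fails at once if a jar on the turntable is touched by the robot or tipped (contact force between any of the fingers, the arm and jar_open above 1 N or contact force between any of the fingers, the arm and jar_1 above 1 N or contact force between any of the fingers, the arm and jar_2 above 1 N or contact force between any of the fingers, the arm and jar_3 above 1 N or contact force between any of the fingers, the arm and jar_4 above 1 N or contact force between any of the fingers, the arm and jar_5 above 1 N or angle between any of jar_open, jar_1, jar_2, jar_3, jar_4, jar_5's own z axis and vertical above 0.35 rad).
It fails at once if the turntable is turned by hand (contact force between any of the fingers, the arm and plate above 3 N).
It fails at once if a bystander is moved by more than 15 mm (distance of any of spare_jar, lid_stack, tape_gun from where it was at the start of the episode above 0.015 m).
It also fails if it takes over 72 s, if anything falls off the work surface, if the arm or the gripper's body presses on something with over 40 N, if the wrist force passes 120 N, or if a joint passes its speed limit or range.

## Working session

There is one attempt and no reset: what is moved stays moved. The work goes in short steps, Python scripts to look and compute and a tool call to move; the robot and the scene stay as the last step left them, time stands still between calls to the robot, and variables do not carry over. Pictures are saved under pics/ and viewed, and the job is handed in when it is done.

Besides the shell and the picture viewer there is one more tool, called after "Call:" in YAML: its name, and indented under it one key for each argument. jog_arm: Moves the arm, as the interface text tells. Its arguments: {"type":"object","properties":{"deltas":{"type":"array","items":{"type":"array"}},"jaw":{"type":"number"},"grip_force":{"type":"number"}},"required":["deltas"]}

```bash
mkdir -p pics; ls
cat > h.py <<'E'
import numpy as np, cv2
from bench import arm, eyes, sign_off, finder
from scipy.spatial.transform import Rotation as R
def save(n,fn):
    p,d=eyes.grab_frame(n); cv2.imwrite(f'pics/{fn}.png',p[:,:,::-1]); np.savez(f'pics/{fn}.npz',p=p,d=d); return p,d
def cam(n):
    c=eyes.camera_info(n); f=240/np.tan(np.radians(c['fovy'])/2); return c,f
def world(n,d,info=None):
    c,f=info or cam(n); T=np.array(c['world_from_camera'])
    v,u=np.mgrid[:480,:640]; P=np.stack([(u-c['cx'])/f*d,(v-c['cy'])/f*d,d],-1)
    return P@T[:3,:3].T+T[:3,3]
E
python3 - <<'E'
from h import *
s=arm.get_obs(); print({k:np.round(v,3) for k,v in s.items()})
for n in ['scene','top']:
    save(n,n+'0'); print(n,eyes.camera_info(n))
print(R.from_rotvec(s['orientation']).as_matrix().round(3), arm.get_obs()['t'])
print(eyes.camera_info('wrist'))
E
```

```text
pics
{'t': np.float64(0.0), 'q': array([-1.386,  0.629,  0.038,  1.518, -0.027,  0.996, -0.02 ]), 'joint_vel': array([ 0.   , -0.   , -0.001,  0.001,  0.002,  0.   ,  0.   ]), 'joint_efforts': array([ 0.0000e+00, -5.4972e+01,  1.1430e+00, -1.8664e+01, -5.2000e-02,
        2.3000e-02,  0.0000e+00]), 'ee_pos': array([161.134, 628.983, 173.778]), 'orientation': array([ 0.195,  1.562, -0.198]), 'wrist_force': array([-0.947,  0.553,  0.235]), 'ft_torque': array([-0.03 , -0.02 , -0.009]), 'gripper_width': np.float64(94.243)}
scene {'fovy': 51.18650802059595, 'cx': 318.3548135692864, 'cy': 245.07831889985454, 'world_from_camera': array([[ 8.23057775e-01,  3.87387460e-01, -4.15339445e-01,
         1.01396245e+03],
       [ 5.67853665e-01, -5.47287718e-01,  6.14831984e-01,
        -6.25599089e+02],
       [ 1.08680235e-02, -7.41894271e-01, -6.70428801e-01,
         7.74170359e+02],
       [ 0.00000000e+00,  0.00000000e+00,  0.00000000e+00,
         1.00000000e+00]])}
top {'fovy': 48.46630605852553, 'cx': 310.6852902061849, 'cy': 244.4620730112423, 'world_from_camera': array([[ 1.03954966e-02, -9.91222245e-01,  1.31796789e-01,
         4.63065956e+02],
       [-9.99708860e-01, -7.43224046e-03,  2.29555511e-02,
        -4.77600497e+01],
       [-2.17745075e-02, -1.31997052e-01, -9.91010923e-01,
         1.28480473e+03],
       [ 0.00000000e+00,  0.00000000e+00,  0.00000000e+00,
         1.00000000e+00]])}
[[-0.     0.248  0.969]
 [-0.002  0.969 -0.248]
 [-1.    -0.002  0.   ]] 0.1
{'fovy': 65.70646984690485, 'cx': 314.8361195330114, 'cy': 235.7145498217175, 'hand_eye': array([[-1.85209582e-04, -2.41130732e-01,  9.70492625e-01,
        -2.10003292e+02],
       [ 9.99999894e-01,  3.63320760e-04,  2.81112248e-04,
         1.23015413e-01],
       [-4.20384920e-04,  9.70492575e-01,  2.41130640e-01,
        -7.00343772e+01],
       [ 0.00000000e+00,  0.00000000e+00,  0.00000000e+00,
         1.00000000e+00]])}
```

View pics/scene0.png

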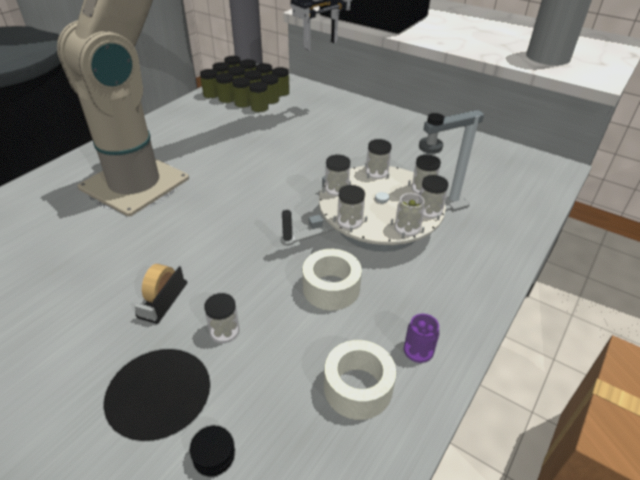

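View pics/top0.png

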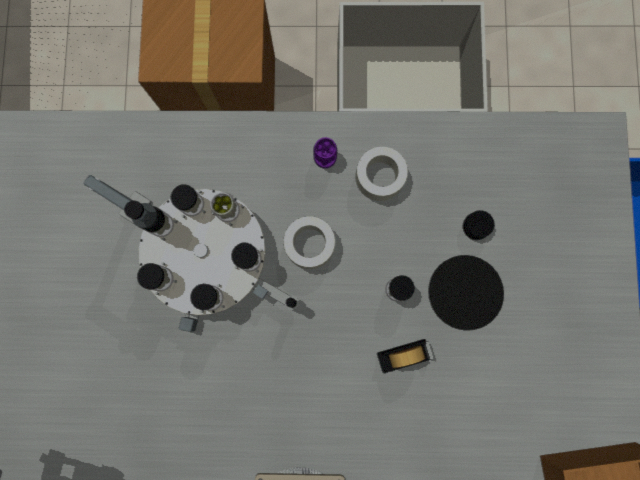

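The scene view shows the near roll at (332,278), the mat at (157,393) and the handle at (287,226). In the top view the roll is at (310,243), the mat at (467,292), the spare jar at (401,289), the lids at (479,225), the tape gun at (405,356) and the handle at (291,302). The open jar is at (224,205) and the capping head at about (147,217).

Run:
```python
from h import *
z=np.load('pics/top0.npz'); p,d=z['p'].astype(int),z['d']; W=world('top',d)
z2=np.load('pics/scene0.npz'); W2=world('scene',z2['d'].copy()); p2=z2['p'].astype(int)
print('table z',W[420:440,200:220,2].mean(), W2[150:200,300:320,2].mean())
def circ(P):
    A=np.c_[2*P[:,:2],np.ones(len(P))]; s=np.linalg.lstsq(A,(P[:,:2]**2).sum(1),rcond=None)[0]
    return s[:2], np.sqrt(s[2]+s[:2]@s[:2])
def reg(name,u0,v0,u1,v1,zl,zh,r=None):
    w=W[v0:v1,u0:u1].reshape(-1,3); m=(w[:,2]>zl)&(w[:,2]<zh); w=w[m]
    h=cv2.minEnclosingCircle(w[:,:2].astype(np.float32))
    print(name,len(w),'mean',w.mean(0).round(1),'encl',np.round(h[0],1),round(h[1],1)); return w
reg('roll',280,210,340,275,52,66)
reg('roll2',352,142,412,200,52,66)
reg('spare',380,270,420,310,70,90)
reg('lids',460,205,500,245,33,46)
w=reg('tape',370,330,440,380,20,100); print(cv2.minAreaRect(w[:,:2].astype(np.float32)))
reg('handle',280,290,305,312,105,122)
reg('lever',255,280,300,315,30,45)
reg('purple',310,130,342,172,60,90)
w=reg('plate',130,180,275,320,64,75)
hull=cv2.convexHull(w[:,:2].astype(np.float32))[:,0]; print('platefit',circ(hull))
for n,(a,b) in dict(open=(224,205),j1=(186,198),j2=(245,255),j3=(205,296),j4=(152,276),j5=(150,218)).items():
    reg(n,a-16,b-16,a+17,b+17,140,160)
w=reg('head',100,190,170,240,175,300); print(w[:,2].min())
m=(p.sum(-1)<90); m[:,:425]=0; m[:250]=0;m[335:]=0;m[:,510:]=0
v,u=np.nonzero(m); print('mat',W[v,u].mean(0),len(v),cv2.minEnclosingCircle(W[v,u,:2].astype(np.float32)))
for t in ['station','cap_head','pump_grip','mat','roll','jar_open','plate']:
    for c in ['top','scene']:
        if c=='scene' and t not in('cap_head','pump_grip','jar_open','station'): continue
        o=finder.spot_point(t,c); print(t,c,[(np.round(i['position'],1),round(i['confidence'],2)) for i in o][:3])
print(arm.get_obs()['t'])
```

```text
table z 12.956344392247992 4.6563348173017625
roll 1253 mean [633.7 -15.2  59.5] encl [634.  -14.6] 60.2
roll2 1218 mean [ 802.  -184.7   59.4] encl [ 802.8 -184.4] 60.5
spare 505 mean [ 527.4 -224.6   79.2] encl [ 527.4 -225.3] 28.5
lids 604 mean [ 681.2 -416.5   38.9] encl [ 681.9 -416.4] 33.6
tape 793 mean [ 380.7 -239.7   65.9] encl [ 375.6 -241.4] 57.2
((379.0046691894531, -240.89756774902344), (43.38722229003906, 110.24824523925781), 12.435483932495117)
handle 73 mean [491.9  23.6 113.8] encl [491.9  23.9] 10.6
lever 351 mean [512.8  59.4  40.2] encl [508.2  60.8] 56.2
purple 262 mean [851.4 -50.9  68.1] encl [853.4 -50.4] 28.1
plate 8070 mean [600.5 227.7  69.9] encl [622.2 243.6] 194.5
platefit (array([611.29401685, 237.15549721]), np.float64(150.11336069251107))
open 125 mean [704.8 175.8 145.5] encl [704.5 175.9] 26.2
j1 533 mean [716.9 258.3 149.7] encl [717.8 259.4] 28.9
j2 543 mean [589.7 121.8 149.6] encl [590.1 122.4] 28.4
j3 566 mean [500.6 206.6 149.7] encl [500.8 207.1] 28.5
j4 562 mean [543.5 322.7 149.6] encl [543.4 323.5] 28.6
j5 189 mean [661.6 313.1 148.9] encl
[... 222 characters left out ...]
op [(array([208. , 252.2]), 0.6)]
station scene [(array([376.4, 220.1]), 0.87)]
cap_head top [(array([145.6, 215.8]), 0.84)]
cap_head scene [(array([429.6, 148.9]), 0.83)]
pump_grip top [(array([294. , 302.7]), 0.87), (array([228.2, 210.6]), 0.17)]
pump_grip scene [(array([284.9, 220.5]), 0.74)]
mat top [(array([469.4, 294. ]), 0.64)]
roll top [(array([227.9, 208.8]), 0.73), (array([378.8, 174.8]), 0.57), (array([307.4, 246.4]), 0.55)]
jar_open top [(array([228.9, 210.9]), 0.74), (array([322.7, 159.9]), 0.74)]
jar_open scene [(array([417.3, 352.1]), 0.75), (array([407.7, 227.5]), 0.6), (array([377.3, 220.6]), 0.18)]
plate top [(array([205.5, 255. ]), 0.85), (array([226.7, 212.3]), 0.5)]
0.65
```

Run:
```python
from h import *
from scipy.optimize import least_squares
J=np.array([[704.5,175.9],[717.6,259],[590,122.2],[500.7,207],[543.4,323.2]])
r=least_squares(lambda c:np.hypot(*(J-c).T)-112,[610,237]); c=r.x; print('axis',c,r.fun)
a=np.degrees(np.arctan2(*(J-c).T[::-1])); print('jar ang',a.round(1),(a/22.5).round(2))
h=np.array([491.9,23.7])-c; print('lever',np.degrees(np.arctan2(h[1],h[0])),np.hypot(*h))
# cap head by depth: top disc
z=np.load('pics/top0.npz'); W=world('top',z['d'])
w=W[190:245,75:175].reshape(-1,3); w=w[w[:,2]>170]
print(np.histogram(w[:,2],bins=np.arange(170,300,8)))
for lo,hi in [(240,300),(250,275),(170,200),(200,235)]:
    q=w[(w[:,2]>lo)&(w[:,2]<hi)]; 
    if len(q): m=q.mean(0)[:2];print(lo,len(q),m,np.hypot(*(m-c)),np.degrees(np.arctan2(*(m-c)[::-1])))
z2=np.load('pics/scene0.npz'); W2=world('scene',z2['d']); 
for v,u in [(146,430),(140,430),(120,435),(120,470),(205,458)]: print(u,v,W2[v,u].round(1))
# spot ray at z=182
for n,(u,v) in dict(top=(145.6,215.8),scene=(429.6,148.9)).items():
    C,f=cam(n);T=np.array(C['world_from_camera']);dr=T[:3,:3]@np.array([(u-C['cx'])/f,(v-C['cy'])/f,1]);P=T[:3,3]+dr*(182-T[2,3])/dr[2];print(n,P,np.hypot(*(P[:2]-c)),np.degrees(np.arctan2(*(P[:2]-c)[::-1])))
m=(z['p'].astype(int).sum(-1)<90); m[:,:425]=0; m[:250]=0;m[335:]=0;m[:,510:]=0
m=cv2.morphologyEx(m.astype(np.uint8),cv2.MORPH_OPEN,np.ones((5,5)))
C,f=cam('top');T=np.array(C['world_from_camera']);v,u=np.nonzero(m)
dr=np.c_[(u-C['cx'])/f,(v-C['cy'])/f,np.ones(len(u))]@T[:3,:3].T; P=T[:3,3]+dr*((1-T[2,3])/dr[:,2])[:,None]
print('mat',P.mean(0),cv2.minEnclosingCircle(P[:,:2].astype(np.float32)))
```

```text
axis [608.93513362 232.81578187] [-0.77028314 -0.22492915  0.22473206 -0.72871555 -0.35699473]
jar ang [ -30.8   13.5  -99.7 -166.6  125.9] [-1.37  0.6  -4.43 -7.4   5.6 ]
lever -119.23428536249824 239.63854600395277
(array([  0,  12,  79, 241,   3,   0,   0,  13,  24, 352, 104, 197,   0,
         0,   0,   0]), array([170, 178, 186, 194, 202, 210, 218, 226, 234, 242, 250, 258, 266,
       274, 282, 290, 298]))
240 662 [679.66246627 348.61082941] 135.6865822987658 58.58351640400307
250 301 [668.26853128 329.49373595] 113.43314719337816 58.46163936260447
170 325 [663.09261018 319.73836402] 102.41370784525014 58.07485828954572
200 23 [661.11505354 316.57088474] 98.67958906826973 58.07685190647875
430 146 [673.4 312.2 198.7]
430 140 [669.9 314.9 211.3]
435 120 [673.7 312.7 261.6]
470 120 [723.7 393.7 242.1]
458 205 [743.2 394.   15.2]
top [668.30837286 327.91453347 182.        ] 112.11134685235282 58.022127927605226
scene [668.12611316 327.47725853 182.        ] 111.6439305186428 57.982624324216495
mat [ 521.69579916 -389.4991317     1.        ] ((522.0623779296875, -389.02520751953125), 87.5091323852539)
```

Run:
```python
import cv2
a=cv2.imread('pics/top0.png')[160:330,70:320];cv2.imwrite('pics/zt.png',cv2.resize(a,None,fx=3.2,fy=3.2,interpolation=2)[:,:800])
a=cv2.imread('pics/scene0.png')[90:300,260:520];cv2.imwrite('pics/zs.png',cv2.resize(a,None,fx=2.8,fy=2.8,interpolation=2)[:600,:800])
```

```text
(no output)
```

View pics/zt.png

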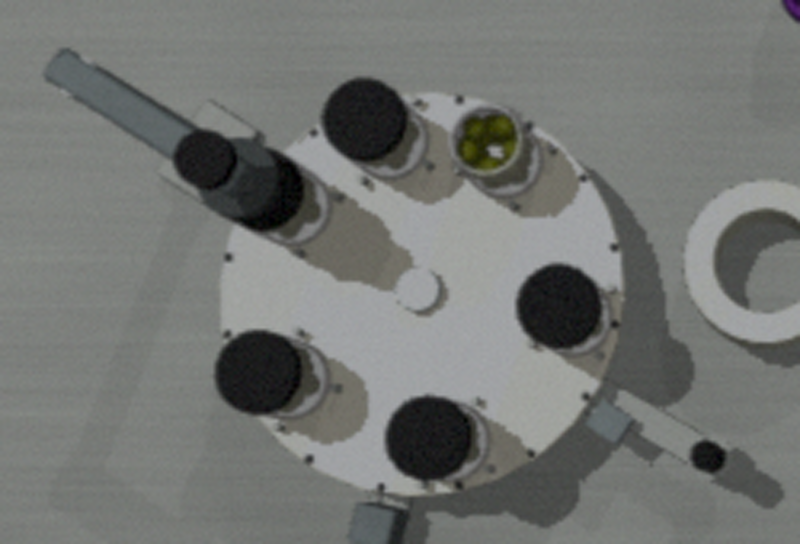

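View pics/zs.png

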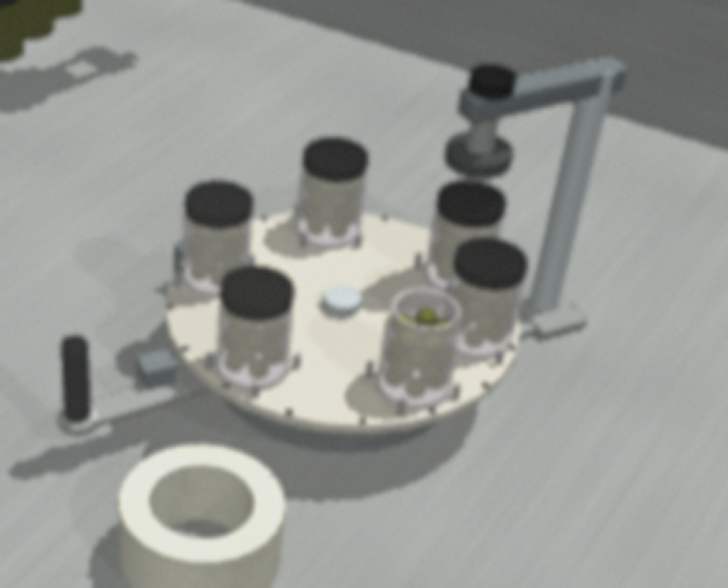

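Four teeth are needed: the open jar is at −30.8° and the head at 58.2°, a difference of 89°. I'll grip the roll's wall on its −y side, drag it around the far side of the spare jar, then pump. First I travel at the current height.

```bash
cat > go.py <<'E'
import sys; from h import *
# usage: go.py x y z [yaw of tool y axis deg]
s=arm.get_obs(); M=R.from_rotvec(s['orientation']); g=np.array(list(map(float,sys.argv[1:4])))
d=M.inv().apply(g-s['ee_pos'])/40
m=M.as_matrix()
a=np.radians(float(sys.argv[4])) if len(sys.argv)>4 else np.arctan2(m[1,1],m[0,1])
ty=np.array([np.cos(a),np.sin(a),0]);tx=np.array([0,0,-1.]);G=np.c_[tx,ty,np.cross(tx,ty)]
rv=(M.inv()*R.from_matrix(G)).as_rotvec()
print('pos',s['ee_pos'].round(1),'t',round(float(s['t']),2),'F',np.round(s['wrist_force'],1),'w',round(float(s['gripper_width']),1),'yaw',np.degrees(np.arctan2(m[1,1],m[0,1])).round(1),'tilt',m[2].round(3),'q',np.round(s['q'],2))
print('shift(units)',d.round(2),'rows',round(np.linalg.norm(d),2),'turn(units)',np.degrees(rv).round(1)/4)
E
echo
```

```text
(no output)
```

Call:
jog_arm:
  deltas:
    - [[0,-0.65,0.75],[0,0,0]]
    - [[0,-0.65,0.75],[0,0,0]]
    - [[0,-0.65,0.75],[0,0,0]]
    - [[0,-0.65,0.75],[0,0,0]]
    - [[0,-0.65,0.75],[0,0,0]]
  jaw: 0.1
  grip_force: 20

```text
t: 1.07
ee_pos: [268.9, 471.4, 172.5]
orientation: [0.188, 1.569, -0.176]
wrist_force: [0.5, 0.4, 0.0]
gripper_width: 63.8
```

Call:
jog_arm:
  deltas:
    - [[0,-0.65,0.75],[0,0,0]]
    - [[0,-0.65,0.75],[0,0,0]]
    - [[0,-0.65,0.75],[0,0,0]]
    - [[0,-0.65,0.75],[0,0,0]]
    - [[0,-0.65,0.75],[0,0,0]]

```text
t: 1.48
ee_pos: [389.5, 302.7, 172.0]
orientation: [0.189, 1.567, -0.172]
wrist_force: [0.8, 0.5, -0.2]
gripper_width: 51.6
```

Call:
jog_arm:
  deltas:
    - [[0,-0.65,0.75],[0,0,0]]
    - [[0,-0.65,0.75],[0,0,0]]
    - [[0,-0.65,0.75],[0,0,0]]
    - [[0,-0.65,0.75],[0,0,0]]
    - [[0,-0.65,0.75],[0,0,0]]

```text
t: 1.9
ee_pos: [511.1, 133.5, 171.8]
orientation: [0.19, 1.563, -0.169]
wrist_force: [1.2, 0.9, -0.5]
gripper_width: 51.9
```

```bash
python3 go.py 622 -62 160 76
```

```text
pos [511.1 133.5 171.8] t 1.9 F [ 1.2  0.9 -0.5] w 51.9 yaw 76.9 tilt [-1.     0.013 -0.002] q [-0.34  0.46  0.06  1.87 -0.05  0.82  1.09]
shift(units) [ 0.23 -4.13  3.81] rows 5.63 turn(units) [ 0.225 -0.025 -0.2  ]
```

Call:
jog_arm:
  deltas:
    - [[0,-0.7,0.68],[0,0,0]]
    - [[0,-0.7,0.68],[0,0,0]]
    - [[0,-0.7,0.68],[0,0,0]]
    - [[0,-0.7,0.68],[0,0,0]]
    - [[0,-0.7,0.68],[0,0,0]]

```text
t: 2.32
ee_pos: [617.1, -42.9, 171.1]
orientation: [0.192, 1.56, -0.168]
wrist_force: [-0.1, 0.8, -0.9]
gripper_width: 51.6
```

```bash
python3 go.py 623 -62.5 90 77
```

```text
pos [617.1 -42.9 171.1] t 2.32 F [-0.1  0.8 -0.9] w 51.6 yaw 76.9 tilt [-1.     0.015  0.002] q [-0.01  0.58  0.07  1.62 -0.06  0.94  1.43]
shift(units) [ 2.02 -0.48  0.25] rows 2.09 turn(units) [-0.025  0.025 -0.225]
```

Call:
jog_arm:
  deltas:
    - [[0,-0.45,0.2],[0,0,-0.2]]
    - [[0.5,-0.03,0.05],[0,0,0]]
    - [[0.5,0,0],[0,0,0]]
    - [[0.6,0,0],[0,0,0]]
    - [[0.4,0,0],[0,0,0]]

```text
t: 2.73
ee_pos: [631.1, -81.6, 92.7]
orientation: [0.187, 1.545, -0.199]
wrist_force: [0.1, 0.4, -0.4]
gripper_width: 51.7
```

```bash
python3 go.py 623 -62.5 14 77
python3 - <<'E'
from h import *
save('top','top1')
E
```

```text
pos [631.1 -81.6  92.7] t 2.73 F [ 0.1  0.4 -0.4] w 51.7 yaw 75.9 tilt [-1.    -0.005  0.018] q [ 0.03  0.69  0.08  1.66 -0.06  0.78  1.46]
shift(units) [ 1.96  0.42 -0.35] rows 2.04 turn(units) [-0.275  0.25   0.075]
```

View pics/top1.png

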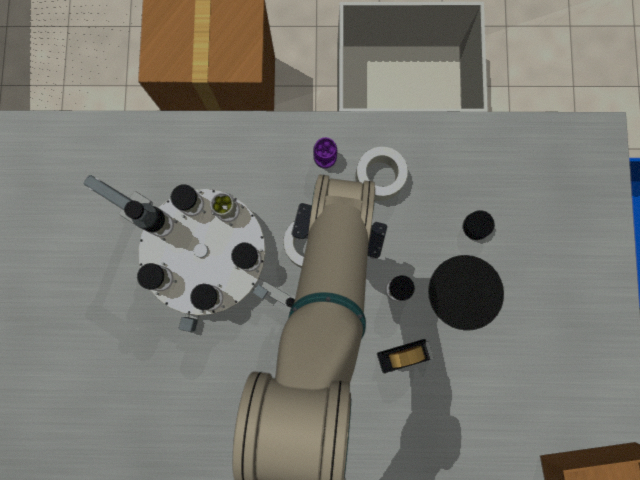

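The top view shows the arm over the roll, still visible at (295,242), and nothing else disturbed. The arm overshot by about 18 mm, so I'm correcting that before descending.

Call:
jog_arm:
  deltas:
    - [[0,0.4,-0.35],[-0.2,0.2,0]]
    - [[0,0,0],[0,0,0]]
    - [[0,0,0],[0,0,0]]
    - [[0,0,0],[0,0,0]]
    - [[0,0,0],[0,0,0]]

```text
t: 3.2
ee_pos: [618.6, -61.7, 90.1]
orientation: [0.176, 1.567, -0.187]
wrist_force: [-0.4, 0.1, 0.3]
gripper_width: 51.7
```

```bash
python3 go.py 623 -62.5 14 77
```

```text
pos [618.6 -61.7  90.1] t 3.2 F [-0.4  0.1  0.3] w 51.7 yaw 76.7 tilt [-1.    -0.007 -0.003] q [ 0.01  0.69  0.07  1.68 -0.06  0.78  1.44]
shift(units) [1.9  0.02 0.12] rows 1.9 turn(units) [-0.075 -0.05   0.1  ]
```

Call:
jog_arm:
  deltas:
    - [[0.4,0.02,0.1],[0,0,0.1]]
    - [[0.5,0,0],[0,0,0]]
    - [[0.5,0,0],[0,0,0]]
    - [[0.25,0,0],[0,0,0]]
    - [[0,0,0],[0,0,0]]

```text
t: 3.62
ee_pos: [628.7, -65.1, 27.3]
orientation: [0.183, 1.553, -0.184]
wrist_force: [-0.9, 0.1, 0.1]
gripper_width: 51.6
```

```bash
python3 go.py 623 -62.5 14 77
```

```text
pos [628.7 -65.1  27.3] t 3.62 F [-0.9  0.1  0.1] w 51.6 yaw 76.6 tilt [-1.     0.001  0.01 ] q [ 0.02  0.78  0.06  1.7  -0.07  0.65  1.45]
shift(units) [ 0.33  0.03 -0.16] rows 0.37 turn(units) [-0.1   0.15 -0.  ]
```

Call:
jog_arm:
  deltas:
    - [[0.3,0.02,-0.12],[0,0.1,0]]
    - [[0,0,0],[0,0,0]]
    - [[0,0,0],[0,0,0]]
    - [[0,0,0],[0,0,0]]
    - [[0,0,0],[0,0,0]]
  jaw: -1
  grip_force: 25

```text
t: 4.03
ee_pos: [625.7, -64.2, 17.0]
orientation: [0.184, 1.557, -0.184]
wrist_force: [-1.0, 0.9, -1.3]
gripper_width: 22.8
```

Call:
jog_arm:
  deltas:
    - [[0,0,0],[0,0,0]]
    - [[0,0,0],[0,0,0]]
    - [[0,0,0],[0,0,0]]
    - [[0,0,0],[0,0,0]]
    - [[0,0,0],[0,0,0]]

```text
t: 4.45
ee_pos: [625.4, -63.9, 17.5]
orientation: [0.183, 1.557, -0.184]
wrist_force: [0.7, 0.4, -2.9]
gripper_width: 22.1
```

```bash
python3 go.py 640 -150 14 77
```

```text
pos [625.4 -63.9  17.5] t 4.45 F [ 0.7  0.4 -2.9] w 22.1 yaw 76.6 tilt [-1.     0.     0.006] q [ 0.02  0.79  0.06  1.71 -0.07  0.64  1.45]
shift(units) [ 0.09 -2.01  0.85] rows 2.18 turn(units) [-0.1    0.075 -0.   ]
```

Call:
jog_arm:
  deltas:
    - [[0.02,-0.35,0.12],[0,0,0]]
    - [[0.02,-0.5,0.17],[0,0,0]]
    - [[0.02,-0.5,0.17],[0,0,0]]
    - [[0.02,-0.5,0.17],[0,0,0]]
    - [[0.02,-0.5,0.17],[0,0,0]]

```text
t: 4.87
ee_pos: [639.9, -141.5, 16.7]
orientation: [0.187, 1.556, -0.152]
wrist_force: [0.7, 2.5, -2.7]
gripper_width: 20.9
```

```bash
python3 go.py 639 -248 16 77
```

```text
pos [ 639.9 -141.5   16.7] t 4.87 F [ 0.7  2.5 -2.7] w 20.9 yaw 77.6 tilt [-1.     0.023  0.005] q [ 0.18  0.82  0.02  1.63 -0.06  0.69  1.59]
shift(units) [-0.04 -2.61  0.55] rows 2.66 turn(units) [ 0.15   0.075 -0.325]
```

Call:
jog_arm:
  deltas:
    - [[0,-0.5,0.08],[0,0,-0.1]]
    - [[0,-0.5,0.08],[0,0,-0.1]]
    - [[0,-0.5,0.08],[0,0,-0.1]]
    - [[0,-0.5,0.08],[0,0,-0.1]]
    - [[0,-0.4,0.05],[0,0,0]]

```text
t: 5.28
ee_pos: [635.3, -241.6, 16.4]
orientation: [0.164, 1.558, -0.17]
wrist_force: [-0.1, 1.0, -0.8]
gripper_width: 21.0
```

```bash
python3 go.py 611 -358 16 77;python3 - <<'E'
from h import *
save('scene','s2')
E
```

```text
pos [ 635.3 -241.6   16.4] t 5.28 F [-0.1  1.  -0.8] w 21.0 yaw 77.8 tilt [-1.    -0.004  0.007] q [ 0.31  0.85  0.03  1.56 -0.03  0.73  1.7 ]
shift(units) [ 0.02 -2.97  0.02] rows 2.97 turn(units) [0.2  0.1  0.05]
```

View pics/s2.png

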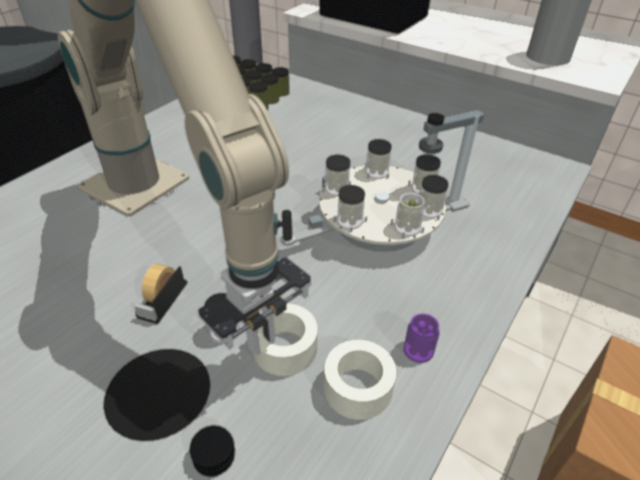

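The scene view shows the roll held at about (290,340), being dragged flat. The spare jar is hidden behind the gripper, whose body clears the jar's height. Carrying on around it.

Call:
jog_arm:
  deltas:
    - [[0,-0.5,0.08],[0,0,0]]
    - [[0,-0.55,0.05],[0,0,0]]
    - [[0,-0.55,0],[0,0,-0.05]]
    - [[0,-0.55,-0.05],[0,0,-0.05]]
    - [[0,-0.5,-0.1],[0,0,0]]

```text
t: 5.75
ee_pos: [612.9, -346.7, 16.4]
orientation: [0.159, 1.557, -0.172]
wrist_force: [1.3, 1.7, -0.8]
gripper_width: 21.2
```

```bash
python3 go.py 511 -436 16 77
```

```text
pos [ 612.9 -346.7   16.4] t 5.75 F [ 1.3  1.7 -0.8] w 21.2 yaw 77.9 tilt [-1.    -0.008  0.008] q [ 0.46  0.88  0.01  1.48 -0.01  0.77  1.84]
shift(units) [ 0.02 -2.72 -2.02] rows 3.39 turn(units) [0.225 0.125 0.1  ]
```

Call:
jog_arm:
  deltas:
    - [[0,-0.45,-0.35],[0,0,0]]
    - [[0,-0.55,-0.4],[0,0.05,0]]
    - [[0,-0.55,-0.4],[0,0.05,0]]
    - [[0,-0.55,-0.4],[0,0,0]]
    - [[0,-0.4,-0.3],[0,0,0]]

```text
t: 6.17
ee_pos: [521.4, -432.2, 16.4]
orientation: [0.158, 1.557, -0.171]
wrist_force: [1.0, 0.7, -1.2]
gripper_width: 21.3
```

```bash
python3 go.py 511 -436 16 77;python3 - <<'E'
from h import *
save('scene','s3');save('top','t3')
E
```

```text
pos [ 521.4 -432.2   16.4] t 6.17 F [ 1.   0.7 -1.2] w 21.3 yaw 78.0 tilt [-1.    -0.007  0.008] q [ 0.65  0.84 -0.01  1.57  0.01  0.72  2.  ]
shift(units) [ 0.01 -0.15 -0.23] rows 0.28 turn(units) [0.25  0.125 0.1  ]
```

View pics/s3.png

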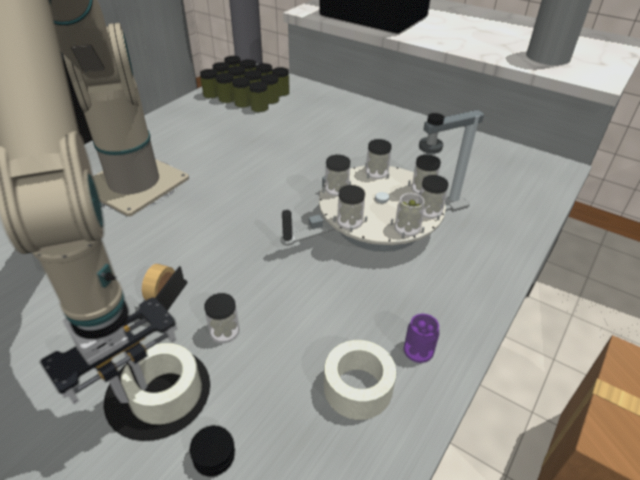

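View pics/t3.png

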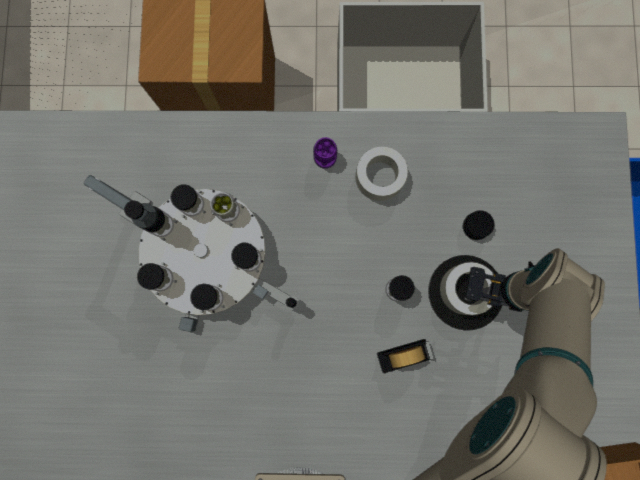

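The roll sits on the mat at about (162,380) in the scene view, about 10 mm off centre, and the bystanders have not moved. A small nudge, then release.

Call:
jog_arm:
  deltas:
    - [[0,-0.15,-0.22],[0,0,0]]
    - [[0,0,0],[0,0,0]]
    - [[0,0,0],[0,0,0]]
    - [[0,0,0],[0,0,0]]
    - [[0,0,0],[0,0,0]]

```text
t: 6.68
ee_pos: [508.3, -439.8, 17.0]
orientation: [0.157, 1.559, -0.178]
wrist_force: [-1.9, -1.1, 0.7]
gripper_width: 21.4
```

Call:
jog_arm:
  deltas:
    - [[0,0,0],[0,0,0]]
    - [[0,0,0],[0,0,0]]
    - [[0,0,0],[0,0,0]]
    - [[0,0,0],[0,0,0]]
    - [[0,0,0],[0,0,0]]
  jaw: 0

```text
t: 7.1
ee_pos: [512.6, -435.9, 17.1]
orientation: [0.155, 1.557, -0.172]
wrist_force: [0.8, -0.8, -0.1]
gripper_width: 46.6
```

Call:
jog_arm:
  deltas:
    - [[-0.2,0,0],[0,0,0]]
    - [[-0.4,0,0],[0,0,0]]
    - [[-0.6,0,0],[0,0,0]]
    - [[-0.7,0,0],[0,0,0]]
    - [[-0.7,0,0],[0,0,0]]

```text
t: 7.52
ee_pos: [508.5, -429.8, 118.9]
orientation: [0.161, 1.569, -0.164]
wrist_force: [0.7, 0.2, 0.3]
gripper_width: 47.2
```

```bash
python3 go.py 480 -20 170 60;python3 - <<'E'
from h import *
p,d=save('top','t4');W=world('top',d);save('scene','s4')
w=W[240:340,425:510].reshape(-1,3);w=w[(w[:,2]>52)&(w[:,2]<66)];print(len(w),cv2.minEnclosingCircle(w[:,:2].astype(np.float32)))
E
```

```text
pos [ 508.5 -429.8  118.9] t 7.52 F [0.7 0.2 0.3] w 47.2 yaw 78.2 tilt [-1.    -0.002 -0.004] q [ 0.66  0.71 -0.01  1.52  0.01  0.91  2.01]
shift(units) [-1.29  9.88 -2.81] rows 10.35 turn(units) [ 4.55 -0.05  0.05]
975 ((520.0390625, -389.4189758300781), 60.157466888427734)
```

View pics/t4.png

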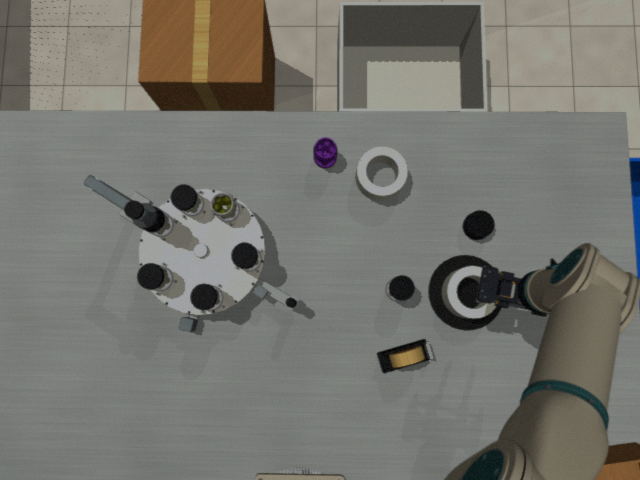

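Measured from the depth image, the roll is at (520,−389), within about 2 mm of the mat centre. Next I go to the handle, turning the jaws to the tangential direction (yaw −29°) on the way.

Call:
jog_arm:
  deltas:
    - [[-0.4,0.49,-0.1],[1,0,0]]
    - [[-0.4,0.48,-0.14],[1,0,0]]
    - [[-0.2,0.47,-0.17],[1,0,0]]
    - [[0,0.46,-0.2],[1,0,0]]
    - [[0,0.44,-0.23],[1,0,0]]

```text
t: 8.03
ee_pos: [510.4, -335.4, 165.2]
orientation: [0.446, 1.513, -0.462]
wrist_force: [-0.5, -0.6, 0.6]
gripper_width: 47.4
```

```bash
python3 go.py 492 23.7 155 -29
```

```text
pos [ 510.4 -335.4  165.2] t 8.03 F [-0.5 -0.6  0.6] w 47.4 yaw 56.8 tilt [-1.    -0.007  0.012] q [ 0.47  0.58  0.1   1.66 -0.06  0.9   1.58]
shift(units) [ 0.14  7.26 -5.31] rows 8.99 turn(units) [21.45  0.2  -0.05]
```

Call:
jog_arm:
  deltas:
    - [[0,0.42,-0.27],[1,0,0]]
    - [[0,0.4,-0.3],[1,0,0]]
    - [[0,0.37,-0.33],[1,0,0]]
    - [[0,0.35,-0.36],[1,0,0]]
    - [[0,0.33,-0.38],[1,0,0]]

```text
t: 8.45
ee_pos: [509.9, -229.6, 163.9]
orientation: [0.733, 1.431, -0.744]
wrist_force: [-0.4, 0.5, 0.4]
gripper_width: 47.4
```

Call:
jog_arm:
  deltas:
    - [[0,0.3,-0.4],[1,0,0]]
    - [[0,0.27,-0.42],[1,0,0]]
    - [[0,0.24,-0.44],[1,0,0]]
    - [[0,0.2,-0.46],[1,0,0]]
    - [[0,0.17,-0.47],[1,0,0]]

```text
t: 8.87
ee_pos: [509.8, -123.3, 162.1]
orientation: [1.014, 1.31, -1.021]
wrist_force: [0.0, -0.2, -0.6]
gripper_width: 46.9
```

```bash
python3 go.py 492 23.7 155 -29
```

```text
pos [ 509.8 -123.3  162.1] t 8.87 F [ 0.  -0.2 -0.6] w 46.9 yaw 14.6 tilt [-1.     0.002  0.01 ] q [-0.04  0.48  0.31  1.89 -0.19  0.79  0.63]
shift(units) [ 0.14  0.5  -3.67] rows 3.71 turn(units) [10.9    0.125 -0.075]
```

Call:
jog_arm:
  deltas:
    - [[0,0.06,-0.37],[1,0,0]]
    - [[0,0.03,-0.37],[1,0,0]]
    - [[0,0,-0.37],[1,0,0]]
    - [[0,-0.03,-0.37],[1,0,0]]
    - [[0,-0.05,-0.37],[1,0,0]]

```text
t: 9.28
ee_pos: [500.3, -42.3, 160.6]
orientation: [1.285, 1.149, -1.29]
wrist_force: [-0.4, 0.6, 0.1]
gripper_width: 46.6
```

```bash
python3 go.py 492 23.7 155 -29
```

```text
pos [500.3 -42.3 160.6] t 9.28 F [-0.4  0.6  0.1] w 46.6 yaw -6.2 tilt [-1.     0.003  0.006] q [-0.27  0.46  0.42  1.95 -0.26  0.78  0.19]
shift(units) [ 0.13 -0.39 -1.62] rows 1.67 turn(units) [ 5.7    0.075 -0.05 ]
```

Call:
jog_arm:
  deltas:
    - [[0,-0.07,-0.36],[1,0,0]]
    - [[0,-0.1,-0.36],[1,0,0]]
    - [[0,-0.12,-0.34],[1,0,0]]
    - [[0,-0.14,-0.25],[1,0,0]]
    - [[0,-0.08,-0.12],[1,0,0]]
  jaw: 0.2

```text
t: 9.7
ee_pos: [490.9, 25.1, 159.3]
orientation: [1.544, 0.944, -1.549]
wrist_force: [0.3, -1.0, -0.5]
gripper_width: 56.2
```

```bash
python3 go.py 492 23.7 150 -29
```

```text
pos [490.9  25.1 159.3] t 9.7 F [ 0.3 -1.  -0.5] w 56.2 yaw -27.0 tilt [-1.     0.002  0.004] q [-0.48  0.47  0.53  1.98 -0.33  0.78 -0.24]
shift(units) [0.23 0.04 0.02] rows 0.24 turn(units) [ 0.5    0.05  -0.025]
```

Call:
jog_arm:
  deltas:
    - [[0.1,0,0],[0.4,0,0]]
    - [[0.45,0,0],[0,0,0]]
    - [[0.5,0,0],[0,0,0]]
    - [[0.5,0,0],[0,0,0]]
    - [[0.3,0,0],[0,0,0]]

```text
t: 10.12
ee_pos: [493.0, 27.1, 84.1]
orientation: [1.566, 0.926, -1.559]
wrist_force: [-0.5, 0.4, 0.2]
gripper_width: 56.1
```

```bash
python3 go.py 492 23.7 76 -29
python3 - <<'E'
from h import *
save('scene','s5')
E
```

```text
pos [493.   27.1  84.1] t 10.12 F [-0.5  0.4  0.2] w 56.1 yaw -28.4 tilt [-1.     0.007 -0.   ] q [-0.41  0.58  0.44  2.05 -0.43  0.59 -0.17]
shift(units) [0.2  0.02 0.09] rows 0.22 turn(units) [ 0.15 -0.   -0.1 ]
```

View pics/s5.png

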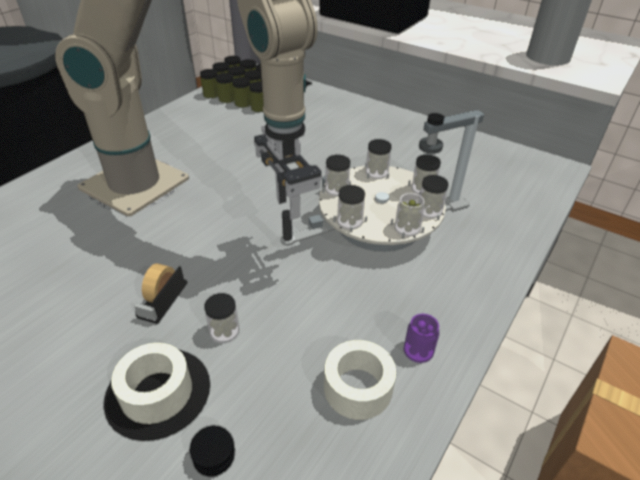

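The fingers straddle the black post at (288,225), and the roll lies on the mat. Closing.

Call:
jog_arm:
  deltas:
    - [[0.15,0.02,0.08],[0,0,-0.1]]
    - [[0,0,0],[0,0,0]]
    - [[0,0,0],[0,0,0]]
    - [[0,0,0],[0,0,0]]
    - [[0,0,0],[0,0,0]]
  jaw: -1
  grip_force: 25

```text
t: 10.58
ee_pos: [491.1, 21.1, 76.5]
orientation: [1.562, 0.933, -1.569]
wrist_force: [-0.1, -0.6, 0.5]
gripper_width: 26.7
```

Call:
jog_arm:
  deltas:
    - [[0,0,0],[0,0,0]]
    - [[0,0,0],[0,0,0]]
    - [[0,0,0],[0,0,0]]
    - [[0,0,0],[0,0,0]]
    - [[0,0,0],[0,0,0]]

```text
t: 11.0
ee_pos: [491.5, 21.0, 77.0]
orientation: [1.562, 0.932, -1.567]
wrist_force: [1.0, -0.2, -3.4]
gripper_width: 20.7
```

```bash
cat > lev.py <<'E'
from h import *
c=np.array([608.9,232.8]); s=arm.get_obs(); v=s['ee_pos'][:2]-c
m=R.from_rotvec(s['orientation']).as_matrix()
a=np.arctan2(v[1],v[0])
print('pos',s['ee_pos'].round(1),'ang',a.round(4),np.degrees(a).round(2),'r',np.hypot(*v).round(1),'yaw-perp',(np.degrees(np.arctan2(m[1,1],m[0,1]))-np.degrees(a)-90).round(1),'tilt',m[2].round(3),'F',np.round(s['wrist_force'],1),'Ft',round(float(s['wrist_force'][:2]@[-np.sin(a),np.cos(a)]),1),'t',s['t'],'q',np.round(s['q'],2),'w',round(float(s['gripper_width']),1))
E
python3 lev.py
```

```text
pos [491.5  21.   77. ] ang -2.077 -119.0 r 242.1 yaw-perp 0.6 tilt [-1.    -0.001  0.002] F [ 1.  -0.2 -3.4] Ft 1.0 t 11.0 q [-0.39  0.6   0.43  2.05 -0.44  0.58 -0.15] w 20.7
```

Call:
jog_arm:
  deltas:
    - [[0,-0.12,0],[0,0,0]]
    - [[0,-0.12,0],[0,0,0]]
    - [[0,-0.12,0],[0,0,0]]
    - [[0,-0.12,0],[0,0,0]]
    - [[0,-0.12,0],[0,0,0]]

```text
t: 11.42
ee_pos: [482.6, 25.8, 77.2]
orientation: [1.574, 0.903, -1.55]
wrist_force: [10.5, -6.4, -15.4]
gripper_width: 20.4
```

```bash
python3 lev.py
```

```text
pos [482.6  25.8  77.2] ang -2.1186 -121.39 r 242.5 yaw-perp 2.7 tilt [-1.     0.027  0.001] F [ 10.5  -6.4 -15.4] Ft 12.3 t 11.4167 q [-0.42  0.58  0.44  2.1  -0.44  0.53 -0.17] w 20.4
```

Call:
jog_arm:
  deltas:
    - [[0.06,-0.12,0],[0,0,-0.2]]
    - [[0.06,-0.12,0],[0,0,-0.2]]
    - [[0.04,-0.12,0],[0,0,0]]
    - [[0,-0.12,0],[0,0,0]]
    - [[0,-0.12,0],[0,0,0]]

```text
t: 11.83
ee_pos: [483.2, 25.7, 77.7]
orientation: [1.59, 0.886, -1.536]
wrist_force: [12.1, -6.1, -26.6]
gripper_width: 21.0
```

```bash
python3 lev.py
```

```text
pos [483.2  25.7  77.7] ang -2.1161 -121.25 r 242.3 yaw-perp 2.1 tilt [-0.999  0.046 -0.007] F [ 12.1  -6.1 -26.6] Ft 13.5 t 11.8333 q [-0.43  0.57  0.43  2.12 -0.45  0.5  -0.17] w 21.0
```

At the rest stop: the angle holds at about −2.117 rad and the tangential force is 13 N. I'm undoing the tilt that built up, then making forward stroke 1.

Call:
jog_arm:
  deltas:
    - [[0.08,0.05,0],[0.4,0,-0.6]]
    - [[0.05,0.2,0],[-0.4,0,-0.1]]
    - [[0.03,0.3,-0.01],[-0.7,0,0]]
    - [[0,0.3,-0.01],[-0.72,0,0]]
    - [[0,0.3,-0.01],[-0.72,0,0]]

```text
t: 12.25
ee_pos: [521.1, 7.6, 76.6]
orientation: [1.472, 1.036, -1.461]
wrist_force: [-3.0, 1.5, -1.6]
gripper_width: 21.0
```

```bash
python3 lev.py
```

```text
pos [521.1   7.6  76.6] ang -1.9425 -111.3 r 241.7 yaw-perp 1.2 tilt [-1.    -0.008 -0.012] F [-3.   1.5 -1.6] Ft -3.3 t 12.25 q [-0.31  0.62  0.38  1.97 -0.4   0.62 -0.02] w 21.0
```

Call:
jog_arm:
  deltas:
    - [[0,0.35,-0.02],[-0.8,-0.1,0.1]]
    - [[0,0.35,-0.02],[-0.84,0,0]]
    - [[0,0.35,-0.02],[-0.84,0,0]]
    - [[0,0.35,-0.01],[-0.84,0,0]]
    - [[0,0.25,-0.01],[-0.6,0,0]]

```text
t: 12.67
ee_pos: [568.8, -4.8, 76.4]
orientation: [1.25, 1.206, -1.277]
wrist_force: [-2.8, -2.0, 2.2]
gripper_width: 21.0
```

```bash
python3 lev.py
```

```text
pos [568.8  -4.8  76.4] ang -1.7378 -99.57 r 241.0 yaw-perp 5.8 tilt [-0.999 -0.031 -0.007] F [-2.8 -2.   2.2] Ft -2.4 t 12.6667 q [-0.23  0.68  0.31  1.81 -0.3   0.73  0.18] w 21.0
```

Call:
jog_arm:
  deltas:
    - [[0,0.25,-0.03],[0,0,0.3]]
    - [[0,0.2,-0.03],[0,0,0.2]]
    - [[0,0.2,-0.02],[0,0,0.1]]
    - [[0,0.15,0],[-0.1,0,0]]
    - [[0,0.12,0],[0,0,0]]

```text
t: 13.08
ee_pos: [591.5, -7.0, 76.2]
orientation: [1.25, 1.193, -1.261]
wrist_force: [-11.7, -2.1, 11.6]
gripper_width: 20.9
```

```bash
python3 lev.py
```

```text
pos [591.5  -7.   76.2] ang -1.6433 -94.16 r 240.5 yaw-perp 0.7 tilt [-1.    -0.013 -0.004] F [-11.7  -2.1  11.6] Ft -11.5 t 13.0833 q [-0.22  0.69  0.31  1.77 -0.3   0.74  0.19] w 20.9
```

Call:
jog_arm:
  deltas:
    - [[0,0.15,0],[0,0,0.1]]
    - [[0,0.15,0],[0,0,0.1]]
    - [[0,0,0],[0,0,0]]
    - [[0,-0.05,0],[0,0,0.1]]
    - [[0,-0.2,0],[0.4,0,0]]

```text
t: 13.5
ee_pos: [581.7, -6.2, 76.4]
orientation: [1.273, 1.176, -1.28]
wrist_force: [2.3, -0.7, -3.7]
gripper_width: 21.0
```

```bash
python3 lev.py
python3 - <<'E'
from h import *
save('scene','s6')
E
```

```text
pos [581.7  -6.2  76.4] ang -1.6842 -96.5 r 240.5 yaw-perp 1.4 tilt [-1.    -0.01  -0.004] F [ 2.3 -0.7 -3.7] Ft 2.3 t 13.5 q [-0.23  0.68  0.32  1.8  -0.31  0.72  0.17] w 21.0
```

View pics/s6.png

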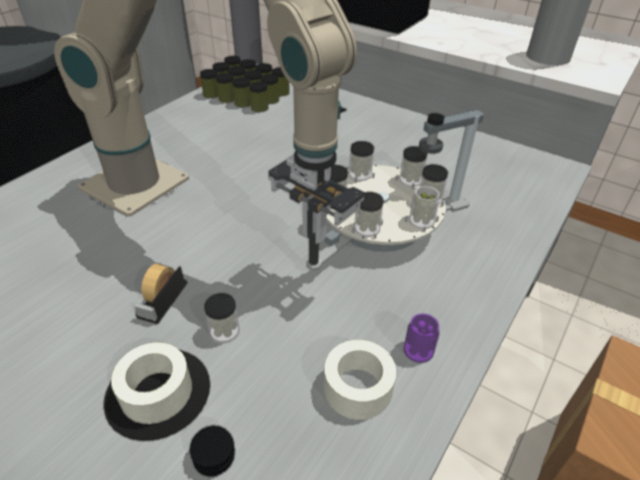

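The turntable advanced one tooth: the open jar moved to (425,205) and the arm is clear of the jars. Now the return stroke.

Call:
jog_arm:
  deltas:
    - [[0,-0.3,-0.01],[0.72,0,0]]
    - [[0,-0.35,-0.01],[0.84,0,0]]
    - [[0,-0.35,-0.02],[0.84,0,0]]
    - [[0,-0.35,-0.02],[0.84,0,-0.1]]
    - [[0,-0.35,-0.02],[0.84,0,-0.1]]

```text
t: 13.97
ee_pos: [516.8, 10.6, 76.4]
orientation: [1.489, 1.01, -1.502]
wrist_force: [2.8, -2.6, -8.3]
gripper_width: 21.1
```

```bash
python3 lev.py
```

```text
pos [516.8  10.6  76.4] ang -1.9638 -112.52 r 240.5 yaw-perp 0.0 tilt [-1.    -0.014 -0.001] F [ 2.8 -2.6 -8.3] Ft 3.6 t 13.9667 q [-0.33  0.62  0.4   1.98 -0.4   0.63 -0.06] w 21.1
```

Call:
jog_arm:
  deltas:
    - [[0.04,-0.3,-0.01],[0.7,0,0]]
    - [[0.04,-0.25,-0.01],[0.6,0,-0.1]]
    - [[0.02,-0.2,0],[0.3,0,-0.1]]
    - [[0.02,-0.15,0],[0.1,0,-0.1]]
    - [[0.02,-0.12,0],[0,0,-0.2]]

```text
t: 14.38
ee_pos: [484.4, 27.7, 76.3]
orientation: [1.58, 0.947, -1.604]
wrist_force: [1.0, -4.3, 3.7]
gripper_width: 21.1
```

```bash
python3 lev.py
```

```text
pos [484.4  27.7  76.3] ang -2.1165 -121.26 r 239.9 yaw-perp 1.3 tilt [-0.999 -0.033 -0.004] F [ 1.  -4.3  3.7] Ft 3.1 t 14.3833 q [-0.38  0.6   0.42  2.05 -0.45  0.61 -0.17] w 21.1
```

Call:
jog_arm:
  deltas:
    - [[0,-0.15,0],[0.2,0,0.3]]
    - [[0,-0.15,0],[0,0,0.1]]
    - [[0,-0.12,0],[0,0,-0.1]]
    - [[0,-0.12,0],[0,0,-0.2]]
    - [[0,0.05,0],[0,0,-0.1]]

```text
t: 14.8
ee_pos: [485.1, 27.6, 76.4]
orientation: [1.605, 0.899, -1.59]
wrist_force: [-2.8, -1.9, 4.2]
gripper_width: 20.8
```

```bash
python3 lev.py
```

```text
pos [485.1  27.6  76.4] ang -2.1137 -121.1 r 239.6 yaw-perp -0.1 tilt [-1.     0.005 -0.006] F [-2.8 -1.9  4.2] Ft -1.4 t 14.8 q [-0.41  0.59  0.43  2.08 -0.46  0.56 -0.19] w 20.8
```

Stroke 2.

Call:
jog_arm:
  deltas:
    - [[0,0.2,0],[-0.4,0,0]]
    - [[0,0.35,-0.01],[-0.7,0,0]]
    - [[0,0.35,-0.01],[-0.75,0,0]]
    - [[0,0.35,-0.01],[-0.75,0,0.1]]
    - [[0,0.35,-0.01],[-0.75,0,0.1]]

```text
t: 15.22
ee_pos: [533.1, 5.4, 76.3]
orientation: [1.43, 1.061, -1.425]
wrist_force: [-5.2, -1.2, 7.3]
gripper_width: 20.8
```

Call:
jog_arm:
  deltas:
    - [[0,0.35,-0.02],[-0.75,0,0.1]]
    - [[0,0.35,-0.02],[-0.75,0,0.1]]
    - [[0,0.35,-0.02],[-0.7,0,0.1]]
    - [[0,0.3,-0.02],[-0.5,0,0.1]]
    - [[0,0.25,-0.02],[-0.4,0,0.1]]

```text
t: 15.63
ee_pos: [586.0, -5.8, 76.4]
orientation: [1.274, 1.171, -1.256]
wrist_force: [-2.3, -4.2, 4.0]
gripper_width: 21.3
```

```bash
python3 lev.py
```

```text
pos [586.   -5.8  76.4] ang -1.6663 -95.47 r 239.7 yaw-perp 1.1 tilt [-1.     0.008 -0.007] F [-2.3 -4.2  4. ] Ft -1.9 t 15.6333 q [-0.23  0.68  0.31  1.81 -0.31  0.69  0.18] w 21.3
```

Call:
jog_arm:
  deltas:
    - [[0,0.2,0],[-0.2,0,0]]
    - [[0,0.15,0],[0,0,0.1]]
    - [[0,0.15,0],[0,0,0.1]]
    - [[0,0.15,0],[0,0,0.1]]
    - [[0,0.15,0],[0,0,0.1]]

```text
t: 16.05
ee_pos: [591.4, -6.1, 76.2]
orientation: [1.254, 1.204, -1.261]
wrist_force: [-13.0, -1.4, 15.1]
gripper_width: 20.9
```

```bash
python3 lev.py
```

```text
pos [591.4  -6.1  76.2] ang -1.6441 -94.2 r 239.5 yaw-perp 0.8 tilt [-1.    -0.019 -0.013] F [-13.   -1.4  15.1] Ft -12.9 t 16.05 q [-0.21  0.7   0.3   1.76 -0.3   0.75  0.19] w 20.9
```

Forward stop reached again (−1.644 rad, 13 N). Return stroke.

Call:
jog_arm:
  deltas:
    - [[0,-0.1,0],[0.2,-0.1,0.2]]
    - [[0,-0.3,0],[0.7,0,0]]
    - [[0,-0.35,-0.01],[0.8,0,0]]
    - [[0,-0.35,-0.01],[0.84,0,-0.1]]
    - [[0,-0.35,-0.01],[0.84,0,-0.1]]

```text
t: 16.47
ee_pos: [540.2, 3.1, 76.3]
orientation: [1.429, 1.062, -1.433]
wrist_force: [1.4, -2.7, -3.4]
gripper_width: 20.9
```

Call:
jog_arm:
  deltas:
    - [[0.03,-0.35,-0.01],[0.84,0,0]]
    - [[0.03,-0.35,-0.01],[0.84,0,0]]
    - [[0.02,-0.3,-0.01],[0.7,0,0]]
    - [[0.02,-0.25,0],[0.4,0,-0.1]]
    - [[0.02,-0.2,0],[0.2,0,-0.1]]

```text
t: 16.88
ee_pos: [499.0, 20.8, 76.1]
orientation: [1.591, 0.915, -1.578]
wrist_force: [-0.7, -6.6, 8.5]
gripper_width: 20.7
```

```bash
python3 lev.py
```

```text
pos [499.   20.8  76.1] ang -2.049 -117.4 r 238.8 yaw-perp -2.7 tilt [-1.     0.002 -0.007] F [-0.7 -6.6  8.5] Ft 2.4 t 16.8833 q [-0.38  0.6   0.43  2.04 -0.45  0.58 -0.17] w 20.7
```

Call:
jog_arm:
  deltas:
    - [[0,-0.2,0.02],[0,0,-0.1]]
    - [[0,-0.2,0.02],[0,0,-0.1]]
    - [[0,-0.15,0],[0,0,-0.1]]
    - [[0,-0.15,0],[0,0,-0.1]]
    - [[0,-0.12,0],[0,0,-0.1]]

```text
t: 17.3
ee_pos: [483.0, 28.6, 76.3]
orientation: [1.592, 0.92, -1.583]
wrist_force: [6.4, -7.0, -10.6]
gripper_width: 20.7
```

```bash
python3 lev.py
```

```text
pos [483.   28.6  76.3] ang -2.1232 -121.65 r 239.9 yaw-perp 1.5 tilt [-1.    -0.004 -0.008] F [  6.4  -7.  -10.6] Ft 9.1 t 17.3 q [-0.4   0.59  0.42  2.08 -0.45  0.57 -0.17] w 20.7
```

At the rest stop (9 N). Stroke 3.

Call:
jog_arm:
  deltas:
    - [[0,0.2,0],[-0.2,0,0]]
    - [[0,0.35,-0.01],[-0.75,0,0]]
    - [[0,0.35,-0.01],[-0.75,0,0]]
    - [[0,0.35,-0.01],[-0.75,0,0.1]]
    - [[0,0.35,-0.01],[-0.75,0,0.1]]

```text
t: 17.72
ee_pos: [530.5, 5.9, 76.0]
orientation: [1.416, 1.078, -1.42]
wrist_force: [-6.2, -2.5, 8.9]
gripper_width: 20.9
```

Call:
jog_arm:
  deltas:
    - [[0,0.35,-0.01],[-0.75,0,0.1]]
    - [[0,0.35,-0.01],[-0.75,0,0.1]]
    - [[0,0.35,-0.01],[-0.7,0,0.1]]
    - [[0,0.3,-0.01],[-0.5,0,0.1]]
    - [[0,0.25,-0.01],[-0.4,0,0.1]]

```text
t: 18.13
ee_pos: [582.8, -5.8, 76.1]
orientation: [1.253, 1.193, -1.246]
wrist_force: [-2.9, -3.4, 3.6]
gripper_width: 20.8
```

Call:
jog_arm:
  deltas:
    - [[0,0.2,0],[-0.2,0,0]]
    - [[0,0.15,0],[0,0,0.1]]
    - [[0,0.15,0],[0,0,0.1]]
    - [[0,0.15,0],[0,0,0.1]]
    - [[0,0.15,0],[0,0,0.1]]

```text
t: 18.55
ee_pos: [591.0, -6.5, 75.9]
orientation: [1.231, 1.223, -1.245]
wrist_force: [-14.4, -2.9, 16.2]
gripper_width: 21.0
```

```bash
python3 lev.py
python3 - <<'E'
from h import *
save('scene','s7')
E
```

```text
pos [591.   -6.5  75.9] ang -1.6453 -94.27 r 239.9 yaw-perp 2.4 tilt [-1.    -0.026 -0.014] F [-14.4  -2.9  16.2] Ft -14.2 t 18.55 q [-0.21  0.7   0.29  1.76 -0.29  0.76  0.21] w 21.0
```

View pics/s7.png

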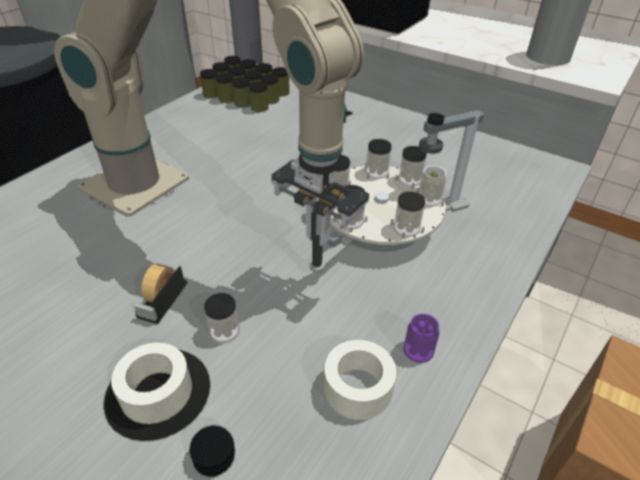

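After three strokes the open jar is at (432,182), one tooth short of the head at (430,147). Return, then stroke 4.

Call:
jog_arm:
  deltas:
    - [[0,-0.1,0],[0.4,-0.1,0.2]]
    - [[0,-0.3,0],[0.7,0,0]]
    - [[0,-0.35,-0.01],[0.8,0,0]]
    - [[0,-0.35,-0.01],[0.84,0,-0.1]]
    - [[0,-0.35,-0.01],[0.84,0,-0.1]]

```text
t: 19.02
ee_pos: [538.6, 3.2, 76.1]
orientation: [1.412, 1.08, -1.428]
wrist_force: [1.5, -3.9, -3.2]
gripper_width: 21.3
```

Call:
jog_arm:
  deltas:
    - [[0.03,-0.35,0],[0.8,0,0]]
    - [[0.03,-0.35,0],[0.8,0,0]]
    - [[0.02,-0.3,0],[0.6,0,0]]
    - [[0.02,-0.25,0],[0.4,0,-0.1]]
    - [[0.02,-0.2,0],[0.2,0,-0.1]]

```text
t: 19.43
ee_pos: [494.8, 22.1, 75.9]
orientation: [1.558, 0.953, -1.564]
wrist_force: [-1.8, -4.1, 10.1]
gripper_width: 21.1
```

Call:
jog_arm:
  deltas:
    - [[0,-0.2,0.02],[0,0,-0.1]]
    - [[0,-0.2,0.02],[0,0,-0.1]]
    - [[0,-0.15,0],[0,0,-0.1]]
    - [[0,-0.15,0],[0,0,-0.1]]
    - [[0,-0.15,0],[0,0,-0.1]]

```text
t: 19.85
ee_pos: [482.6, 28.5, 76.1]
orientation: [1.562, 0.95, -1.561]
wrist_force: [9.0, -8.9, -10.8]
gripper_width: 20.9
```

```bash
python3 lev.py
```

```text
pos [482.6  28.5  76.1] ang -2.1243 -121.71 r 240.2 yaw-perp 3.8 tilt [-1.    -0.009 -0.006] F [  9.   -8.9 -10.8] Ft 12.3 t 19.85 q [-0.39  0.59  0.41  2.07 -0.44  0.57 -0.15] w 20.9
```

Rest stop (12 N). Stroke 4.

Call:
jog_arm:
  deltas:
    - [[0,0.2,0],[0.1,0,0]]
    - [[0,0.35,-0.01],[-0.6,0,0]]
    - [[0,0.35,-0.01],[-0.7,0,0]]
    - [[0,0.35,-0.01],[-0.75,0,0.1]]
    - [[0,0.35,-0.01],[-0.75,0,0.1]]

```text
t: 20.27
ee_pos: [529.8, 5.8, 75.9]
orientation: [1.41, 1.084, -1.424]
wrist_force: [-6.6, -2.3, 11.2]
gripper_width: 21.1
```

Call:
jog_arm:
  deltas:
    - [[0,0.35,-0.01],[-0.75,0,0.1]]
    - [[0,0.35,-0.01],[-0.75,0,0.1]]
    - [[0,0.35,-0.01],[-0.7,0,0.1]]
    - [[0,0.3,-0.01],[-0.5,0,0.1]]
    - [[0,0.25,-0.01],[-0.4,0,0.1]]

```text
t: 20.68
ee_pos: [582.1, -6.0, 76.0]
orientation: [1.246, 1.199, -1.249]
wrist_force: [-2.6, -3.6, 4.4]
gripper_width: 20.9
```

Call:
jog_arm:
  deltas:
    - [[0,0.2,0],[-0.2,0,0]]
    - [[0,0.15,0],[0,0,0.1]]
    - [[0,0.15,0],[0,0,0.1]]
    - [[0,0.15,0],[0,0,0.1]]
    - [[0,0.15,0],[0,0,0.1]]

```text
t: 21.1
ee_pos: [590.8, -6.9, 75.8]
orientation: [1.222, 1.229, -1.247]
wrist_force: [-12.5, -4.3, 14.0]
gripper_width: 21.3
```

```bash
python3 lev.py
python3 - <<'E'
from h import *
save('scene','s8')
E
```

```text
pos [590.8  -6.9  75.8] ang -1.6463 -94.33 r 240.4 yaw-perp 2.8 tilt [-0.999 -0.033 -0.012] F [-12.5  -4.3  14. ] Ft -12.1 t 21.1 q [-0.21  0.7   0.29  1.75 -0.29  0.77  0.21] w 21.3
```

View pics/s8.png

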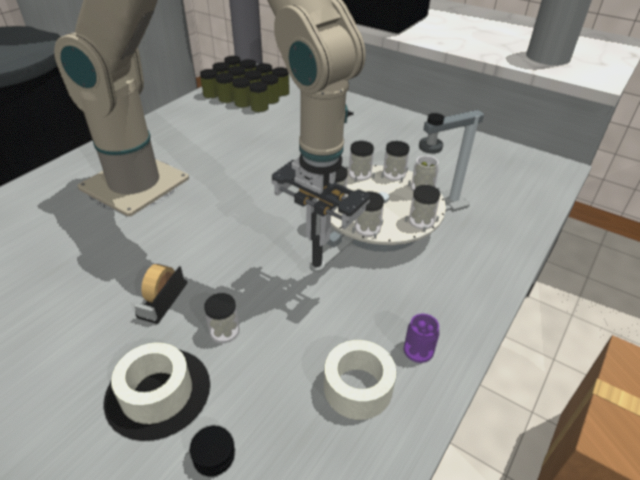

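The open jar is now at (426,172), under the head at (430,147). Returning the lever to rest.

Call:
jog_arm:
  deltas:
    - [[0,-0.1,0],[0.4,-0.1,0.2]]
    - [[0,-0.3,0],[0.7,0,0]]
    - [[0,-0.35,-0.01],[0.8,0,0]]
    - [[0,-0.35,-0.01],[0.84,0,-0.1]]
    - [[0,-0.35,-0.01],[0.84,0,-0.1]]

```text
t: 21.57
ee_pos: [536.9, 3.1, 76.0]
orientation: [1.402, 1.088, -1.433]
wrist_force: [1.3, -3.0, -3.7]
gripper_width: 21.4
```

Call:
jog_arm:
  deltas:
    - [[0.03,-0.35,0],[0.8,0,0]]
    - [[0.03,-0.35,0],[0.8,0,0]]
    - [[0.02,-0.3,0],[0.6,0,0]]
    - [[0.02,-0.25,0],[0.4,0,-0.1]]
    - [[0.02,-0.2,0],[0.2,0,-0.1]]

```text
t: 21.98
ee_pos: [492.6, 22.6, 75.8]
orientation: [1.549, 0.961, -1.57]
wrist_force: [-2.0, -3.5, 9.9]
gripper_width: 21.0
```

Call:
jog_arm:
  deltas:
    - [[0,-0.2,0.02],[0,0,-0.1]]
    - [[0,-0.2,0.02],[0,0,-0.1]]
    - [[0,-0.15,0],[0,0,-0.1]]
    - [[0,-0.15,0],[0,0,-0.1]]
    - [[0.03,0,0],[0,0,-0.1]]

```text
t: 22.4
ee_pos: [483.6, 27.5, 75.6]
orientation: [1.553, 0.962, -1.57]
wrist_force: [-4.0, -4.7, 28.0]
gripper_width: 21.1
```

```bash
python3 lev.py
```

```text
pos [483.6  27.5  75.6] ang -2.1189 -121.41 r 240.5 yaw-perp 3.7 tilt [-1.    -0.023 -0.002] F [-4.  -4.7 28. ] Ft -1.0 t 22.4 q [-0.38  0.59  0.41  2.06 -0.43  0.59 -0.15] w 21.1
```

Call:
jog_arm:
  deltas:
    - [[0,0,0],[0,0,0]]
    - [[0,0,0],[0,0,0]]
    - [[0,0,0],[0,0,0]]
    - [[0,0,0],[0,0,0]]
    - [[0,0,0],[0,0,0]]
  jaw: 0.2

```text
t: 22.82
ee_pos: [484.5, 32.4, 75.2]
orientation: [1.552, 0.971, -1.566]
wrist_force: [-0.4, -0.4, 0.4]
gripper_width: 50.9
```

```bash
python3 lev.py; python3 go.py 484 27.5 160 -31
```

```text
pos [484.5  32.4  75.2] ang -2.1262 -121.82 r 235.9 yaw-perp 4.4 tilt [-1.    -0.026 -0.007] F [-0.4 -0.4  0.4] Ft -0.1 t 22.8167 q [-0.38  0.59  0.4   2.05 -0.44  0.6  -0.15] w 50.9
pos [484.5  32.4  75.2] t 22.82 F [-0.4 -0.4  0.4] w 50.9 yaw -27.4 tilt [-1.    -0.026 -0.007] q [-0.38  0.59  0.4   2.05 -0.44  0.6  -0.15]
shift(units) [-2.12 -0.01  0.1 ] rows 2.12 turn(units) [ 0.9   -0.1    0.375]
```

Call:
jog_arm:
  deltas:
    - [[-0.3,0,0],[0,0,0.2]]
    - [[-0.5,0,0],[0,0,0.1]]
    - [[-0.6,0,0],[0,0,0]]
    - [[-0.6,0,0],[0,0,0]]
    - [[-0.5,0,0],[0,0,0]]

```text
t: 23.23
ee_pos: [479.5, 33.0, 176.7]
orientation: [1.549, 0.957, -1.56]
wrist_force: [0.4, 0.3, -0.7]
gripper_width: 56.5
```

Call:
jog_arm:
  deltas:
    - [[0,-0.3,0.6],[0,0,0]]
    - [[0,-0.3,0.8],[0,0,0]]
    - [[0,-0.3,0.8],[0,0,0]]
    - [[0,-0.2,0.7],[0,0,0]]
    - [[0,-0.1,0.3],[0,0,0]]

```text
t: 23.65
ee_pos: [380.9, -56.9, 183.6]
orientation: [1.555, 0.958, -1.535]
wrist_force: [-1.2, -0.0, -0.8]
gripper_width: 56.4
```

Call:
jog_arm:
  deltas:
    - [[0,0,0.6],[0,0,0]]
    - [[0,0,0.6],[0,0,0]]
    - [[0,0,0.3],[0,0,0]]
    - [[0,0,0],[0,0,0]]
    - [[0,0,0],[0,0,0]]

```text
t: 24.07
ee_pos: [352.0, -111.6, 185.4]
orientation: [1.562, 0.956, -1.531]
wrist_force: [0.1, 0.0, 0.2]
gripper_width: 56.5
```

```bash
python3 lev.py
python3 - <<'E'
from h import *
p,d=save('top','t9');save('scene','s9');W=world('top',d)
c=np.array([608.9,232.8])
a=np.radians(58.1); print('head',c+112*np.array([np.cos(a),np.sin(a)]))
def reg(name,u0,v0,u1,v1,zl,zh):
    w=W[v0:v1,u0:u1].reshape(-1,3); w=w[(w[:,2]>zl)&(w[:,2]<zh)]
    if len(w)<5: print(name,len(w));return
    h=cv2.minEnclosingCircle(w[:,:2].astype(np.float32))[0]; v=np.array(h)-c
    print(name,len(w),np.round(h,1),np.degrees(np.arctan2(v[1],v[0])).round(1),np.hypot(*v).round(1))
reg('roll',425,240,510,340,52,66); reg('spare',380,270,420,310,70,90);reg('lids',460,205,500,245,33,46)
reg('handle',275,285,312,318,105,122)
m=((W[...,2]>142)&(W[...,2]<158)).astype(np.uint8); m[:170]=0;m[330:]=0;m[:,:120]=0;m[:,290:]=0
n,l,st,ce=cv2.connectedComponentsWithStats(m)
for i in range(1,n):
    if st[i,4]>30:
        w=W[l==i]; h=cv2.minEnclosingCircle(w[:,:2].astype(np.float32)); v=np.array(h[0])-c
        print(ce[i].round(),st[i,4],np.round(h[0],1),round(h[1],1),np.degrees(np.arctan2(v[1],v[0])).round(1),np.hypot(*v).round(1))
E
```

```text
pos [ 352.  -111.6  185.4] ang -2.2116 -126.72 r 429.7 yaw-perp 9.9 tilt [-1.     0.004 -0.018] F [0.1 0.  0.2] Ft 0.0 t 24.0667 q [-0.23  0.25  0.6   2.23 -0.24  0.71  0.06] w 56.5
head [668.08509349 327.88482901]
roll 1343 [ 520.3 -390.1] -98.1 629.2
spare 505 [ 527.5 -225.4] -100.1 465.3
lids 612 [ 680.1 -417.5] -83.8 654.1
handle 75 [484.6  27.7] -121.2 239.8
[206. 197.] 531 [718.2 209.3] 28.8 -12.1 111.8
[159. 221.] 61 [668.8 321.8] 23.9 56.0 107.3
[244. 237.] 538 [628.8 123.8] 28.4 -79.6 110.8
[142. 255.] 551 [588.  343.4] 29.0 100.7 112.5
[161. 289.] 564 [515.8 297.5] 29.1 145.2 113.4
[219. 290.] 556 [514.9 172.9] 28.7 -147.5 111.5
```

View pics/t9.png

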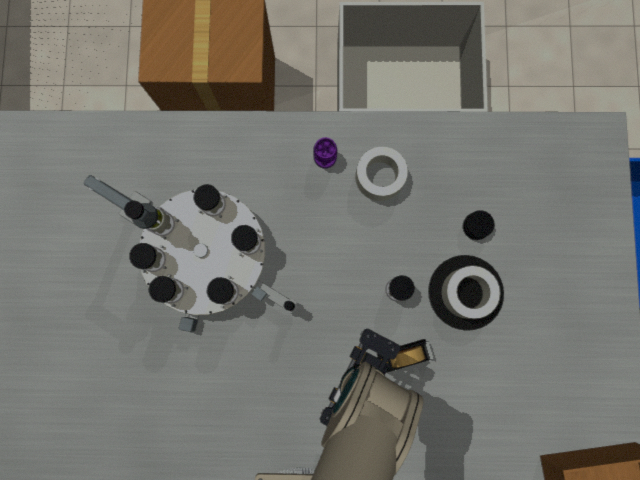

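View pics/s9.png

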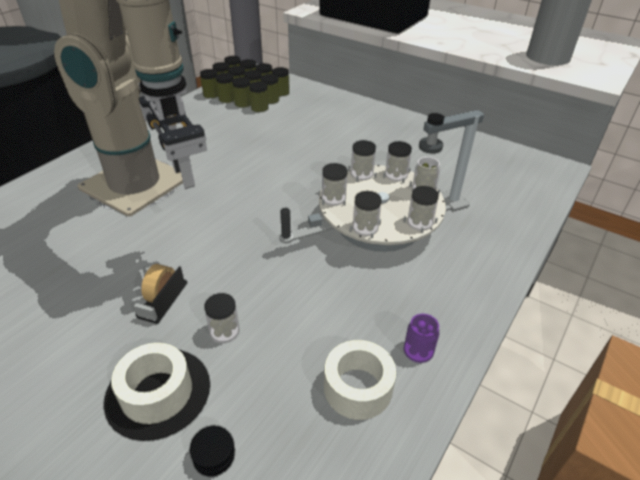

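The top view shows the roll on the mat at (473,292), the lever at rest at (289,305) and the open jar under the head at about (158,221). The gripper is well above everything, so I'm handing in.

Run:
```python
from h import *
s=arm.get_obs(); print(np.abs(s['joint_vel']).max()); print(sign_off())
```

```text
0.008072321327804294
the job is handed in; nothing more can be done
None
```

I finished the job and handed it in after about 24 of the 72 s. The sign-off gives no verdict, so the results below come from my own last measurements.

**What I did:** I gripped the roll by its wall and slid it flat around the far side of the spare jar onto the mat. Then I held the lever handle and pumped four full strokes, stop to stop. After that I pushed the lever back to its rest stop, let go and backed the arm away.

**Last checks:**
- **Roll:** it lies about 2 mm from the mat's centre.
- **Lever:** the handle is at −121.2°, where I felt the rest stop.
- **Open jar:** it stands under the capping head. The lidded jars show the turntable turned about 87°, not the full 90°, so it settled back by about 0.05 rad, which is within the allowed 0.06. That puts the open jar an estimated 4–6 mm from the head's axis, against a 15 mm limit. I estimated this because the head hides part of the jar from above.
- **Bystanders:** the spare jar had moved less than 1 mm and the lids about 2 mm, which is about the calibration error. I checked the tape dispenser by eye only, and it looked unmoved.
- **Forces:** the wrist force I read between moves stayed under about 31 N.

No check failed.

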